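# Set the strip vise to the thick gauge

## Robot

A 7-joint arm with a two-finger parallel gripper is mounted at the origin on a cart in front of the work surface, level with it; the furniture and walls round the work are solid. World frame = base frame: x ahead of the robot, y to its left, z up, the work surface at z = 0. Lengths are in m, angles in degrees, forces in N, time in s.
With the tool pointing down it reaches from about 0.4 to 0.925 m from the base axis. Payload 5.6 kg.
Tool frame: the origin (TCP) lies at the very end of the fingers, on their centre line; the grasp point (between the pads) lies 19 mm behind it; z points along the fingers, y is the line along which they close (so a half turn about z gives the same grasp; the last joint's range is limited). The gripper opens to 85 mm and grips with 20 to 120 N. Pads are 22 mm wide; open, the fingers measure 114 mm over their backs; the gripper's body (76 mm by 85 mm) begins 54 mm behind the grasp point. The pads swing forward as they close: fully open they stand 13 mm farther back than shut.
Start: joints at [-72.365, 26.786, -0.665, 91.828, 0.344, 61.387, -3.226], TCP at [0.223, 0.61, 0.231] pointing down, gripper open.
Joint ranges: [-144.91, 144.91], [-17.63, 115.5], [-89.93, 88.59], [15.96, 139.68], [-74.01, 254.01], [8.47, 105.57], [-167.45, 167.45]. Speed limits (degrees/s): [147.25, 147.25, 180, 180, 180, 180, 180].

## Interface

Orientations are given as a 3x3 rotation matrix whose columns are the frame's x, y, z axes.
In Python, from plant import * gives the robot as it stands.
- The arm moves only by the shell command python3 -m handwheel 'ROWS' [OPENING] [FORCE]. ROWS is JSON, one flat list of numbers, 6 for each row, row after row: the shift along the tool's x, y, z in cm, then the turn, a rotation vector about the tool's x, y, z in rad. In form: [dx, dy, dz, rx, ry, rz, dx, dy, dz, rx, ry, rz, ...]. A call has 1 to 8 rows; each row shifts and turns the commanded pose from where the row before left it, along the tool's axes as they then stand; what a row does not reach is not made up. A row lasts 1/12 s, in which the tool goes at most 41.7 mm and 7.16 degrees, less where a joint would pass 70% of its speed; a pose out of reach is approached as far as the arm can. A call with a gripper value outside its range is refused whole. OPENING is the finger opening in cm, from 0 to 8.54, set as the call begins (- or left out, the last holds). The fingers move at their own pace and stop on an object; FORCE is the grip in N (left out, the last holds). Time passes only in rows, so rows that do not move let the fingers close. It gives the time, the measured TCP pose, the force, the opening and the grip force at its end, in the units of the state.
- observe(): the state, without advancing time (a new reading comes with each control period).
- camera(name): name is "side" or "top"; returns a dict with "image" (384x512x3 uint8, red, green, blue), "fx", "fy", "cx", "cy" (pixels), "origin" and "orientation" of the camera in the world. Camera axes: x right, y down, z forward; pixel columns grow to the right and rows downward; lengths in m; the calibration is good to about 2 mm. A picture is of the moment at which its call begins. There is no depth.
- close_job(): hands the job in; it is judged then, once.
The state is a dict: "clock": time; "joints": joint angles; "qvel": joint speeds; "effort": joint torques, N m; "eef_pos": TCP position; "eef_rot": TCP orientation; "contact_force": force on the tool from outside, world axes, zero at the start; "torque": the same for the moment, N m; "grip_width": opening from 0.0 (shut) to 1.0 (fully open); "finger_force": force on a finger pad.
Only numpy, scipy, OpenCV 4.12 (cv2) and the standard library are available. Lean on these libraries where they do the work, as an engineer would, in place of code of your own. Each camera call takes 0.05 s, during which the arm holds its last target. There are 200 camera calls.

## Task

Set the gap of the strip vise with the thicker of the two metal gauges: stand the gauge upright in the gap between the jaws, right down on the bed, let go of it, then slide the jaw up by its wooden handle until it presses the gauge firmly, but not brutally, square against the fixed jaw, and leave it so. The slotted wooden block is there for changing your grip on the gauge; leave the thin gauge, the cup and the wooden stamp where they are.

Things in the scene. Friction and masses are not known exactly. Their poses are not given: they have to be found in the camera images.
- thick_gauge: the thicker gauge, to be used: a plain aluminium plate 9 mm thick (its x), 50 mm wide (its y) and 85 mm tall (its z), 0.12 kg. Origin: centre of its lower end face. At the start it stands upright in its stand. It may be used either way round. It can be gripped across its 50 mm width (by the narrow edges) or across its 9 mm thickness (by the broad faces).
- thin_gauge: the other gauge, only 5 mm thick, otherwise alike (50 x 85 mm), in a stand of its own; a bystander, to be left alone. Origin: centre of its lower end face.
- thick_stand: fixed wooden stand of the thick gauge, foot 64 x 62 mm (x, y); origin: centre of its underside. The gauge stands 8 mm above the table between two upright cheeks that cover its broad faces to 2 mm below its top (slot 11.5 mm in x). Its narrow edges stand out 3.5 mm beyond the cheeks in y: grip these from above, draw straight up. Lips 13 mm high outside the edges centre it.
- rest_block: fixed block of pale wood 50 x 90 x 28 mm (x, y, z) for setting a gauge down to change the grip; origin: centre of its underside. Slot in the middle of its top, 12 mm wide (x), 56 mm long (y), 20 mm deep (floor 8 mm above the table), with a 2 mm chamfer. A gauge stands in it, leaning up to about 8 degrees, free on every side above z = 28 mm.
- strip_vise: fixed steel strip vise; its x points from the sliding to the fixed jaw. Origin: underside of the bed, below the fixed jaw's face, mid-width. Bed x -130 to +35 mm, 90 mm wide, top at z = 10 mm. Fixed jaw: face at x = 0, 52 mm wide, top at z = 42 mm. Seated on the bed the gauge's origin is at z = 10 mm, y = 0, its x along the vise's x (either way round); clamped, it is at x = -4.5 mm.
- guides (a point): midpoint between the tops of the vise's two upright end guides, at x = 0, y = 0, z = 95 mm of the vise. The guides fill y = 27 to 40 mm either side, x = -22 to +24 mm, from the bed up to z = 95 mm, as high as a seated gauge: the 50 mm wide gauge goes down between them with 4 mm to spare in all, so there it cannot be held by its narrow edges, only by the broad faces.
- sliding_jaw: the vise's moving jaw: 50 mm wide (y), its face reaches 42 mm above the table. Origin: at the foot of its jaw face, level with the vise's underside; its axes are those of the vise. The gap between the jaws is minus its x in the vise's frame (20 mm minus the joint value).
- jaw_handle (a point): centre of the top of the sliding jaw's upright wooden handle, 77 mm behind its jaw face; top 71.5 mm above the table. The handle is 14 mm thick (vise x), 30 mm wide (vise y) and free from its top down to 22 mm above the table.
- jaw_slide (a joint): travel of the sliding jaw towards the fixed jaw, m: 0 = gap 20 mm, 0.011 = gap 9 mm (touching the thick gauge), end stop 0.016. Starts between 0 and 0.006. Stays where it is left; about 5 N moves it, all push beyond that goes into the gauge. It should press the gauge with more than 6 N for a moment, never more than 70 N.
- damp_work: part of the room, never moves: a big grey rounded pot form, 175 x 196 mm (x, y) and 246 mm tall, on a round board of radius 120 mm and 14 mm thick, at the back left of the work; keep the arm and gripper clear of it. Origin: centre of its underside.
- banding_wheel: part of the room: a grey banding wheel, head of radius 105 mm, top 61 mm above the table, behind the stands; not used, keep clear. Origin: centre of its underside.
- cup: unfired tea cup, diameter 59 mm, 63 mm tall, origin at the centre of its underside; a bystander
- wood_stamp: small wooden stamp block 18 x 18 x 46 mm standing on end, origin at the centre of its underside; a bystander

How it is judged:
By the outcome, as a careful person would: the job done as asked, in the order asked, and still so for the second after the job is handed in, with the robot touching nothing.
It also fails if it takes over 69 s, if anything falls off the work surface, if the arm or the gripper's body presses on something with over 40 N, if the wrist force passes 120 N, or if a joint passes its speed limit or range.

## Working session

There is one attempt and no reset: what is moved stays moved. The work goes in short steps, Python scripts to look and compute and a shell command to move; the robot and the scene stay as the last step left them, time stands still between calls to the robot, and variables do not carry over. Pictures are saved under pics/ and viewed, at most 10 in all, crops included, and the job is handed in when it is done.

```bash
ls; mkdir -p pics; python3 - <<'E'
from plant import *
import cv2
for n in("top","side"):
    c=camera(n);cv2.imwrite(f"pics/{n}0.png",cv2.cvtColor(c["image"],cv2.COLOR_RGB2BGR))
    print(n,c["fx"],c["fy"],c["cx"],c["cy"],c["origin"],c["orientation"])
s=observe();print(s)
E
```

```text
pics
top 372.68782813151165 372.68782813151165 256.6008163820071 194.81108789531157 [ 0.46811344 -0.08705182  0.9319087 ] [[-0.02509182 -0.996554    0.07906021]
 [-0.99964158  0.0242738  -0.01129099]
 [ 0.00933299 -0.07931519 -0.9968059 ]]
side 444.4869318092951 444.4869318092951 249.65458317952098 180.5817084188401 [ 0.29885026 -1.03423593  0.58275491] [[ 0.97301794 -0.08212546  0.21561887]
 [-0.22952674 -0.43982278  0.86825883]
 [ 0.02352793 -0.89432172 -0.44680544]]
{'clock': 0.1, 'joints': array([-72.36288897,  26.83108693,  -0.66678365,  91.87751863,
         0.34442735,  61.38520981,  -3.22636356]), 'qvel': array([ 0.03798117, -0.06047593,  0.0718647 , -0.21075562,  0.00299634,
       -0.01681169,  0.00925023]), 'effort': array([ 1.85369909e-04, -5.33517158e+01,  2.11566221e-02, -2.51964658e+01,
        1.14365167e-02,  4.23006582e-03, -3.76646699e-05]), 'eef_pos': array([0.22325683, 0.60991056, 0.23041855]), 'eef_rot': array([[-9.39076083e-01,  3.43709051e-01, -4.46229515e-04],
       [ 3.43709323e-01,  9.39074827e-01, -1.53930652e-03],
       [-1.10030679e-04, -1.59889918e-03, -9.99998716e-01]]), 'contact_force': array([-0.55901764,  0.54838615,  0.21250198]), 'torque': array([0.06750278, 0.03256484, 0.01389086]), 'finger_force': 0.0, 'grip_width': 1.0011217179241918}
```

View pics/top0.png

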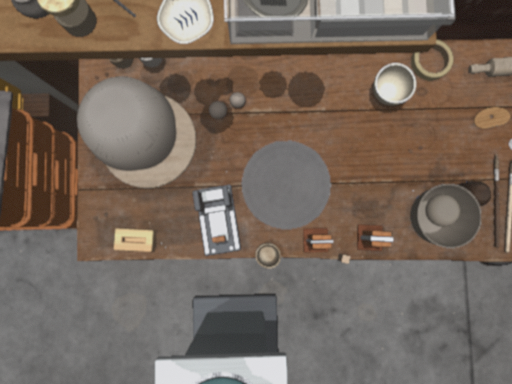

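View pics/side0.png

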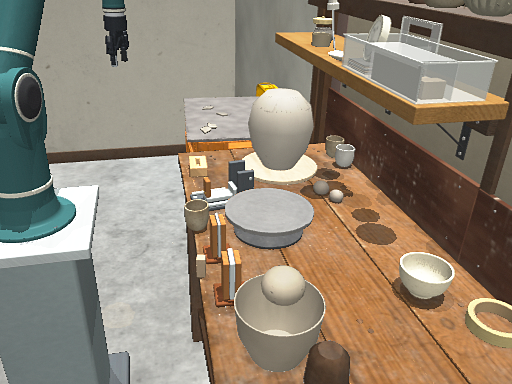

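The top view shows the block at (133,240), the vise at (217,220) with its fixed jaw up (+x), and the stands at (320,241) and (377,239). The stamp is at (346,259) and the cup at (268,255). I'll zoom in.

```bash
cat > h.py <<'E'
import numpy as np, cv2, json
from plant import *
def snap(n,k=4):
    cs=[camera(n) for _ in range(k)]; c=cs[0]
    c["image"]=np.mean([x["image"].astype(float) for x in cs],0).astype(np.uint8); return c
def proj(c,P):
    P=np.atleast_2d(P); R=np.array(c["orientation"]); q=(P-np.array(c["origin"]))@R
    return np.c_[c["fx"]*q[:,0]/q[:,2]+c["cx"], c["fy"]*q[:,1]/q[:,2]+c["cy"]]
def back(c,uv,z):
    uv=np.atleast_2d(uv).astype(float); R=np.array(c["orientation"]); o=np.array(c["origin"])
    d=np.c_[(uv[:,0]-c["cx"])/c["fx"],(uv[:,1]-c["cy"])/c["fy"],np.ones(len(uv))]@R.T
    return o+d*((z-o[2])/d[:,2])[:,None]
def crop(c,u0,v0,w,h,s,grid=10):
    im=cv2.cvtColor(c["image"],cv2.COLOR_RGB2BGR)[v0:v0+h,u0:u0+w]
    im=cv2.resize(im,None,fx=s,fy=s,interpolation=cv2.INTER_CUBIC)
    for u in range(-(-u0//grid)*grid,u0+w,grid):
        cv2.line(im,((u-u0)*s,0),((u-u0)*s,5),(0,255,255),1);cv2.putText(im,str(u),((u-u0)*s+2,14),0,.35,(0,255,255))
    for v in range(-(-v0//grid)*grid,v0+h,grid):
        cv2.line(im,(0,(v-v0)*s),(5,(v-v0)*s),(0,255,255),1);cv2.putText(im,str(v),(6,(v-v0)*s+4),0,.35,(0,255,255))
    return im
def stack(a,b):
    w=max(a.shape[1],b.shape[1]); p=lambda x:cv2.copyMakeBorder(x,0,0,0,w-x.shape[1],cv2.BORDER_CONSTANT)
    return np.vstack([p(a),p(b)])
E
python3 - <<'E'
from h import *
c=camera("top");cv2.imwrite("pics/t1.png",stack(crop(c,105,180,145,78,5),crop(c,298,222,104,42,5)))
c=camera("side");cv2.imwrite("pics/s1.png",np.hstack([crop(c,178,145,90,75,5),cv2.copyMakeBorder(crop(c,180,205,70,110,5)[:],0,0,0,0,0)[:375]]) if 0 else np.hstack([crop(c,178,148,84,70,5),cv2.resize(crop(c,190,205,60,105,5),(300,525))[:350]]))
E
```

```text
(no output)
```

View pics/t1.png

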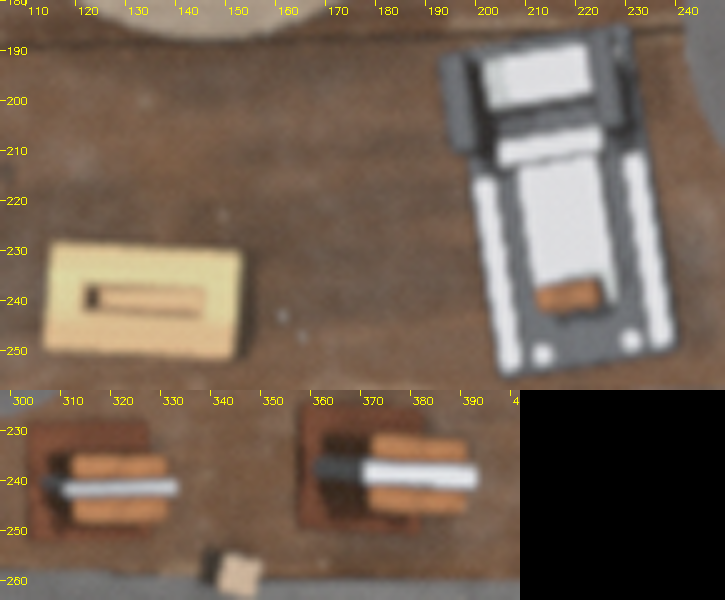

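View pics/s1.png

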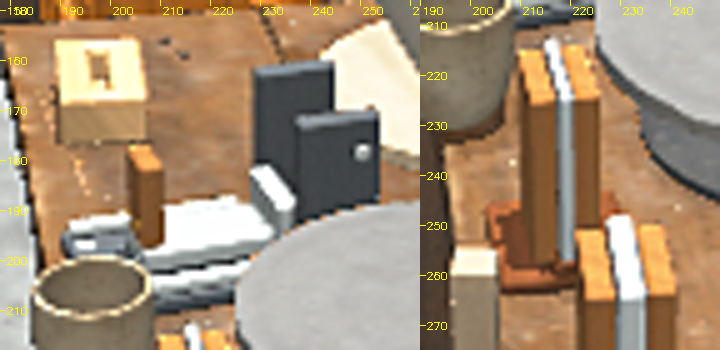

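The thick gauge is the right-hand one at about (382,239): its top is ~5 px thick against ~3 px for the other. In the crops I can also read the vise corners, the handle top and the block's slot. Next I fit the poses.

```bash
cat > fit.py <<'E'
from h import *
from scipy.optimize import least_squares
T=camera("top");S=camera("side")
A=lambda x,y:[105+x/5,180+y/5]
B=lambda x,y:[298+x/5,222+(y-390)/5]
def fit(name,M,U,g,cam=T,free=None):
    M=np.array(M)/1000;U=np.array(U)
    def W(p):
        c,s=np.cos(p[2]),np.sin(p[2]);m=M.copy()
        return np.c_[c*m[:,0]-s*m[:,1]+p[0],s*m[:,0]+c*m[:,1]+p[1],m[:,2]]
    r=least_squares(lambda p:(proj(cam,W(p))-U).ravel(),g,loss="soft_l1",x_scale=[.01,.01,.1])
    print(name,np.round(r.x[:2]*1000,1),"yaw",round(np.degrees(r.x[2]),2),"res",np.round(r.fun.reshape(-1,2),1).tolist())
    return r.x
if __name__=="__main__":
    fit("gauge",[[4.5,25,93],[-4.5,25,93],[4.5,-25,93],[-4.5,-25,93]],[B(363,458),B(363,484),B(477,464),B(477,490)],[.36,-.38,0])
    fit("block",[[25,45,28],[25,-45,28],[-25,-45,28],[-25,45,28]],[A(51,243),A(241,250),A(233,358),A(44,348)],[.36,.2,0])
    fit("slot",[[8,30,28],[8,-30,28],[-8,-30,28],[-8,30,28]],[A(83,287),A(205,287),A(202,318),A(84,310)],[.36,.2,0])
    v=fit("vise",[[-130,45,10],[-130,-45,10],[-22,40,95],[24,40,95],[24,-40,95],[0,26,42],[0,-26,42]],[A(501,375),A(676,345),A(458,152),A(441,57),A(628,27),A(490,110),A(593,93)],[.45,.05,.1])
    c=fit("jaw",[[0,25,42],[0,-25,42],[-77,0,71.5]],[A(498,145),A(602,127),A(571,298)],[.43,.05,.1])
    # overlay of predictions in side image
    im=cv2.resize(cv2.cvtColor(S["image"],cv2.COLOR_RGB2BGR)[145:320,175:275],None,fx=4,fy=4,interpolation=cv2.INTER_CUBIC)
    def put(p,pts,col):
        pts=np.array(pts)/1000;R=np.array([[np.cos(p[2]),-np.sin(p[2])],[np.sin(p[2]),np.cos(p[2])]])
        for q in proj(S,np.c_[pts[:,:2]@R.T+p[:2],pts[:,2]]): cv2.circle(im,tuple(int(x) for x in np.round((q-[175,145])*4)),2,col,-1)
    g=fit("gauge",[[4.5,25,93],[-4.5,25,93],[4.5,-25,93],[-4.5,-25,93]],[B(363,458),B(363,484),B(477,464),B(477,490)],[.36,-.38,0])
    put(g,[[4.5,25,93],[-4.5,25,93],[4.5,-25,93],[-4.5,-25,93]],(0,0,255))
    put(v,[[24,40,95],[-22,40,95],[24,-40,95],[-22,-40,95],[24,27,95],[-22,27,95],[24,-27,95],[-22,-27,95],[-130,45,10],[-130,-45,10]],(0,255,0))
    put(c,[[0,25,42],[0,-25,42],[-70,15,71.5],[-70,-15,71.5],[-84,15,71.5],[-84,-15,71.5]],(255,0,255))
    b=fit("block",[[25,45,28],[25,-45,28],[-25,-45,28],[-25,45,28]],[A(51,243),A(241,250),A(233,358),A(44,348)],[.36,.2,0])
    put(b,[[25,45,28],[25,-45,28],[-25,-45,28],[-25,45,28],[6,28,28],[6,-28,28],[-6,28,28],[-6,-28,28]],(0,0,255))
    cv2.imwrite("pics/s2.png",cv2.resize(im[:],None,fx=1,fy=1)[:600])
E
python3 fit.py; python3 - <<'E'
import cv2;im=cv2.imread("pics/s2.png");print(im.shape)
E
```

```text
gauge [ 428.8 -375.4] yaw -4.37 res [[0.3, 0.6], [0.2, -0.6], [-0.3, 0.6], [-0.3, -0.6]]
block [438.3 201.2] yaw -4.0 res [[0.3, 0.1], [-0.3, 0.3], [-0.1, -0.4], [0.1, -0.0]]
slot [437.9 200.7] yaw -3.41 res [[-0.2, -1.1], [0.4, -0.2], [0.6, 0.3], [-0.8, 1.0]]
vise [529.    3.7] yaw 6.91 res [[-0.3, 0.9], [1.1, 1.4], [-0.9, 0.2], [-0.2, -1.0], [-2.4, -0.1], [0.7, -0.6], [1.7, -0.3]]
jaw [511.5   2.9] yaw 8.5 res [[0.1, -0.0], [-0.1, -0.0], [0.0, 0.1]]
gauge [ 428.8 -375.4] yaw -4.37 res [[0.3, 0.6], [0.2, -0.6], [-0.3, 0.6], [-0.3, -0.6]]
block [438.3 201.2] yaw -4.0 res [[0.3, 0.1], [-0.3, 0.3], [-0.1, -0.4], [0.1, -0.0]]
(600, 400, 3)
```

View pics/s2.png

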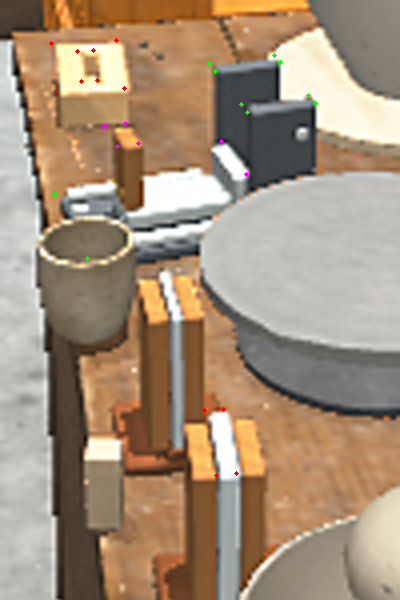

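```bash
python3 - <<'E'
from h import *
s=observe();R=s["eef_rot"];p=s["eef_pos"]
# target first waypoint in tool axes
for name,t,yaw in(("gauge",[.4288,-.3754,.231],-4.4),("block",[.438,.201,.231],-4),("vise",[.524,.003,.231],7.5)):
    print(name,"delta tool cm",np.round(R.T@(np.array(t)-p)*100,2))
print(np.degrees(np.arctan2(R[1,1],R[0,1])))
print(R[:,1])
E
```

```text
gauge delta tool cm [-5.317e+01 -8.550e+01  5.000e-02]
block delta tool cm [-3.422e+01 -3.105e+01  2.000e-02]
vise delta tool cm [-4.910e+01 -4.669e+01  2.000e-02]
69.89836052558535
[ 3.43686514e-01  9.39084277e-01 -5.47692763e-04]
```

The overlay agrees with the side view to about 1 px once the half-pixel crop offset is removed (shifts everything about +1 mm in x and y). Moving now, through a waypoint clear of the pot.

```bash
python3 -m handwheel '[0,0,-2.3,0,0,-0.0913, 0,0,-2.3,0,0,-0.0913, 0,0,-2.3,0,0,-0.0913, -2.24,-3.26,0,0,0,0, -2.24,-3.26,0,0,0,0, -2.24,-3.26,0,0,0,0, -2.24,-3.26,0,0,0,0, -2.24,-3.26,0,0,0,0]' 8.5
```

```text
clock: 0.97
eef_pos: [0.3232, 0.4375, 0.3004]
eef_rot: [[-0.997, 0.077, 0.0], [0.077, 0.997, 0.0], [-0.0, 0.0, -1.0]]
contact_force: [0.7, -0.0, 0.8]
grip_width: 0.996
finger_force: 0.0
```

```bash
python3 -m handwheel '[-2.24,-3.26,0,0,0,0, -2.24,-3.26,0,0,0,0, -2.24,-3.26,0,0,0,0, -2.24,-3.26,0,0,0,0, -2.24,-3.26,0,0,0,0, -2.24,-3.26,0,0,0,0, -1.2,-4,0,0,0,0, -0.1,-4.1,0,0,0,0]'; python3 -m handwheel '[-0.1,-4.1,0,0,0,0, -0.1,-4.1,0,0,0,0, -0.1,-4.1,0,0,0,0, -0.1,-4.1,0,0,0,0, -0.1,-4.1,0,0,0,0, -0.1,-4.1,0,0,0,0, -0.1,-4.1,0,0,0,0, -0.1,-4.1,0,0,0,0]'
```

```text
clock: 1.63
eef_pos: [0.45, 0.1501, 0.3004]
eef_rot: [[-0.997, 0.078, 0.001], [0.078, 0.997, -0.0], [-0.001, -0.0, -1.0]]
contact_force: [1.1, -0.5, -0.4]
grip_width: 0.994
finger_force: 0.0
clock: 2.3
eef_pos: [0.4304, -0.1773, 0.3007]
eef_rot: [[-0.997, 0.077, 0.001], [0.077, 0.997, 0.0], [-0.001, 0.001, -1.0]]
contact_force: [0.6, 0.6, 0.7]
grip_width: 0.993
finger_force: 0.0
```

```bash
python3 -m handwheel '[-0.3,-4,0,0,0,0, -0.3,-4,0,0,0,0, -0.3,-4,0,0,0,0, -0.3,-4,0,0,0,0, 0,0,4,0,0,0, 0,0,4,0,0,0, 0,0,0,0,0,0, 0,0,0,0,0,0]'; python3 - <<'E'
from h import *
T=snap("top",1);S=snap("side",1)
s=observe();print(s["eef_pos"],proj(T,s["eef_pos"]),proj(S,s["eef_pos"]))
cv2.imwrite("pics/a3.png",np.hstack([crop(T,330,190,100,100,4),crop(S,175,120,100,180,4)[100:500]]) if 0 else np.hstack([crop(T,345,200,80,85,5),cv2.resize(crop(S,190,160,80,136,4),None,fx=1,fy=1)[:425]]))
E
```

```text
clock: 2.97
eef_pos: [0.4297, -0.3351, 0.2192]
eef_rot: [[-0.997, 0.077, -0.004], [0.077, 0.997, 0.002], [0.004, 0.001, -1.0]]
contact_force: [0.5, 0.7, 1.7]
grip_width: 0.992
finger_force: 0.0
[ 0.43174031 -0.33635419  0.22230076] [[384.90997349 240.37950082]] [[227.6668593  183.09787489]]
```

View pics/a3.png

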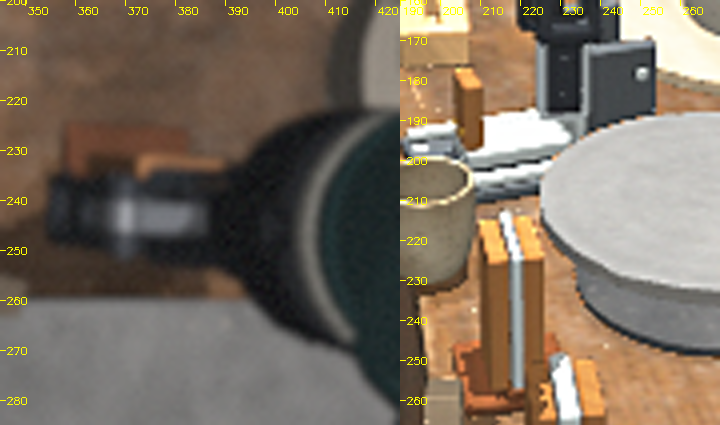

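The fingers hang above the stand, with the TCP at about (385,240) top and the gauge top just below. The side view shows the stand still clear. Now centring and reading the settled pose.

```bash
python3 -m handwheel '[-0.2,-3.8,2,0,0,0, 0,0,3.5,0,0,0, 0,0,3,0,0,0, 0,0,0,0,0,0, 0,0,0,0,0,0, 0,0,0,0,0,0]'; python3 -c "
from plant import *
s=observe();print(s['eef_pos'],s['eef_rot'][:,1],s['qvel'].round(2),s['joints'])"
```

```text
clock: 3.57
eef_pos: [0.4315, -0.3736, 0.1388]
eef_rot: [[-0.997, 0.076, 0.004], [0.076, 0.997, -0.002], [-0.004, -0.002, -1.0]]
contact_force: [-0.3, 0.1, -0.9]
grip_width: 0.993
finger_force: 0.0
[ 0.43146413 -0.37360043  0.1388055 ] [ 0.07600283  0.99710574 -0.00192892] [-0.11 -0.79  0.3  -0.16 -0.34 -0.5   0.26] [ 10.97138441  28.34807897  34.39710015 109.50425606 -21.15081655
  48.23131705 142.06551714]
```

```bash
python3 -m handwheel '[0.15,0,3,0,0,0, 0,0,3,0,0,0, 0,0,2.3,0,0,0, 0,0,0,0,0,0, 0,0,0,0,0,0]'; python3 -m handwheel '[0,0,0,0,0,0, 0,0,0,0,0,0, 0,0,0,0,0,0, 0,0,0,0,0,0, 0,0,0,0,0,0, 0,0,0,0,0,0, 0,0,0,0,0,0, 0,0,0,0,0,0]' 4 40
```

```text
clock: 3.98
eef_pos: [0.4293, -0.3731, 0.0546]
eef_rot: [[-0.997, 0.076, 0.002], [0.076, 0.997, -0.001], [-0.002, -0.001, -1.0]]
contact_force: [0.8, -1.0, 0.5]
grip_width: 0.994
finger_force: 0.0
clock: 4.65
eef_pos: [0.4295, -0.3738, 0.055]
eef_rot: [[-0.997, 0.077, 0.003], [0.077, 0.997, -0.002], [-0.004, -0.002, -1.0]]
contact_force: [0.3, -0.3, 8.0]
grip_width: 0.578
finger_force: 40.4
```

Gripped (0.578 × 85 ≈ 50 mm). Drawing it up.

```bash
python3 -m handwheel '[0,0,-2,0,0,0, 0,0,-2.5,0,0,0, 0,0,-2.5,0,0,0, 0,0,-3,0,0,0, 0,0,-3,0,0,0, 0,0,-2,0,0,0, 0,0,0,0,0,0, 0,0,0,0,0,0]'; python3 - <<'E'
from h import *
T=snap("top",1);S=snap("side",1);s=observe();p=s["eef_pos"]
# gauge expected: origin z = tcp z -47mm
P=[p+np.array([a,b,c])/1000 for c in(38,-47) for a in(-4.5,4.5) for b in(-25,25)]
print(np.round(proj(S,P),1).tolist())
cv2.imwrite("pics/a4.png",np.hstack([crop(T,340,205,75,75,5),crop(S,190,150,80,130,4)[:375]]) if 0 else crop(S,190,150,90,130,4))
E
```

```text
clock: 5.32
eef_pos: [0.4288, -0.3727, 0.2042]
eef_rot: [[-0.997, 0.077, 0.003], [0.077, 0.997, -0.001], [-0.003, -0.001, -1.0]]
contact_force: [0.6, -0.5, -1.9]
grip_width: 0.577
finger_force: 44.1
[[229.5, 190.2], [224.0, 177.1], [234.8, 189.7], [229.1, 176.7], [229.3, 233.5], [224.1, 218.7], [234.4, 233.0], [229.0, 218.2]]
```

View pics/a4.png

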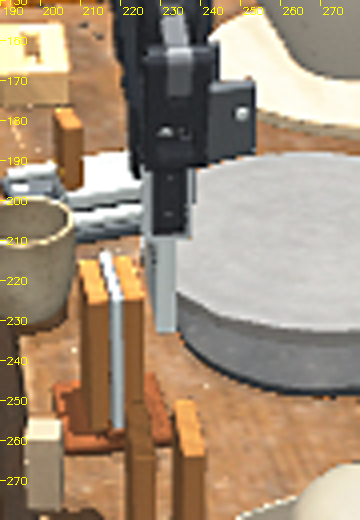

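The gauge is held centred: its bottom near edge runs from (229,232.4) to (234.4,232.5), where (229.3,233.5)–(234.4,233) was predicted. So the calibration matches the arm. Next a joint two-camera fit of the block.

```bash
python3 - <<'E'
from h import *
from scipy.optimize import least_squares
T=camera("top");S=camera("side")
A=lambda x,y:[105+(x+.5)/5-.5,180+(y+.5)/5-.5]
C=lambda x,y:[178+(x+.5)/5-.5,148+(y+.5)/5-.5]
def fit2(name,MT,UT,MS,US,g):
    def W(p,M):
        m=np.array(M)/1000;c,s=np.cos(p[2]),np.sin(p[2])
        return np.c_[c*m[:,0]-s*m[:,1]+p[0],s*m[:,0]+c*m[:,1]+p[1],m[:,2]]
    for w in((1,0),(0,1),(1,1)):
        f=lambda p:np.r_[w[0]*(proj(T,W(p,MT))-UT).ravel(),w[1]*(proj(S,W(p,MS))-US).ravel()]
        r=least_squares(f,g,loss="soft_l1",x_scale=[.01,.01,.1])
        print(name,w,np.round(r.x[:2]*1000,1),round(np.degrees(r.x[2]),2),np.round(r.fun,1).tolist())
b=[[25,45,28],[25,-45,28],[-25,-45,28],[-25,45,28]]
fit2("block",b,[A(51,243),A(241,250),A(233,358),A(44,348)],b,[C(138,42),C(145,103),C(57,97),C(66,40)],[.44,.2,-.07])
s=observe();R=s["eef_rot"];print(R.T@(np.array([.439,.202,s["eef_pos"][2]])-s["eef_pos"])*100, s["joints"])
E
```

```text
block (1, 0) [439.3 202.2] -4.0 [0.3, 0.1, -0.3, 0.3, -0.1, -0.4, 0.1, -0.0, -0.0, -0.0, -0.0, -0.0, 0.0, 0.0, -0.0, 0.0]
block (0, 1) [441.9 198.5] -8.37 [0.0, -0.0, 0.0, 0.0, 0.0, -0.0, 0.0, -0.0, 1.1, -0.4, -0.4, -0.5, 0.2, 0.9, -0.6, 0.1]
block (1, 1) [440.  201.9] -4.96 [0.6, -0.5, -0.0, 0.4, -0.2, -0.3, 0.1, -0.6, -0.6, -1.0, -0.3, -1.2, 0.3, 0.7, -2.2, -0.0]
[ 3.2653635  57.30559516  0.07937907] [  8.24925637  23.34840108  37.46649402 107.2023905  -17.02812778
  55.24997709 138.91718974]
```

```bash
python3 -m handwheel '[0.1,2,0,0,0,0, 0.2,4,0,0,0,0, 0.23,4,0,0,0,0, 0.23,4,0,0,0,0, 0.23,4,0,0,0,0, 0.23,4,0,0,0,0, 0.23,4,0,0,0,0, 0.23,4,0,0,0,0]' - 60; python3 -m handwheel '[0.23,4,0,0,0,0, 0.23,4,0,0,0,0, 0.23,4,0,0,0,0, 0.23,4,0,0,0,0, 0.23,4,0,0,0,0, 0.23,4,0,0,0,0, 0.23,4,0,0,0,0, 0.1,2,0,0,0,0]';python3 -m handwheel '[0,0,3,0,0,0, 0,0,2,0,0,0, 0,0,0,0,0,0, 0,0,0,0,0,0, 0,0,0,0,0,0]';  python3 -c "
from plant import *
s=observe();print(s['eef_pos'],s['eef_rot'],s['joints'])"
```

```text
clock: 6.18
eef_pos: [0.4336, -0.0704, 0.2022]
eef_rot: [[-0.997, 0.077, -0.001], [0.077, 0.997, -0.0], [0.001, -0.0, -1.0]]
contact_force: [0.7, -0.1, -1.0]
grip_width: 0.576
finger_force: 63.0
clock: 6.85
eef_pos: [0.4393, 0.2334, 0.2019]
eef_rot: [[-0.997, 0.072, -0.001], [0.072, 0.997, 0.001], [0.001, 0.001, -1.0]]
contact_force: [1.3, 0.7, -1.0]
grip_width: 0.579
finger_force: 63.0
clock: 7.27
eef_pos: [0.4411, 0.2279, 0.1533]
eef_rot: [[-0.997, 0.078, 0.0], [0.078, 0.997, -0.0], [-0.0, -0.0, -1.0]]
contact_force: [0.4, -0.9, -1.0]
grip_width: 0.575
finger_force: 63.1
[0.44105851 0.22791438 0.15329305] [[-9.96964914e-01  7.78517019e-02  2.70082346e-04]
 [ 7.78516635e-02  9.96964942e-01 -1.49845139e-04]
 [-2.80928329e-04 -1.28363986e-04 -9.99999952e-01]] [-47.26298682  18.27297992  19.02708762 118.00586298  -8.29777028
  44.95021509  62.29589734]
```

```bash
python3 -m handwheel '[-0.1,-2.6,2,0,0,0, 0,0,2.5,0,0,0, 0,0,2,0,0,0, 0,0,0,0,0,0, 0,0,0,0,0,0, 0,0,0,0,0,0]'; cat > wire.py <<'E'
from h import *
def W(p,M):
    m=np.atleast_2d(M)/1000;c,s=np.cos(p[2]),np.sin(p[2])
    return np.c_[c*m[:,0]-s*m[:,1]+p[0],s*m[:,0]+c*m[:,1]+p[1],m[:,2]]
def rect(x0,x1,y0,y1,z): return [[x0,y0,z],[x1,y0,z],[x1,y1,z],[x0,y1,z]]
def draw(im,c,u0,v0,s,p,polys,col):
    for M in polys:
        q=((proj(c,W(p,np.array(M,float)))-[u0,v0]+.5)*s-.5)
        cv2.polylines(im,[np.round(q*8).astype(int)],True,col,1,cv2.LINE_AA,3)
VISE=[rect(-22,24,27,40,95),rect(-22,24,-40,-27,95),rect(-130,35,-45,45,10),[[0,-26,42],[0,26,42]]]
JAW=[[[0,-25,42],[0,25,42]],rect(-84,-70,-15,15,71.5)]
BLOCK=[rect(-25,25,-45,45,28),rect(-6,6,-28,28,28)]
E
python3 - <<'E'
from wire import *
s=observe();p=s["eef_pos"];print(p)
T=snap("top",1);S=snap("side",1)
v=[.530,.0047,np.radians(7.3)];j=[.5125,.0039,np.radians(7.5)];b=[.440,.202,np.radians(-4.4)]
a=crop(T,180,180,70,78,5);draw(a,T,180,180,5,v,VISE,(0,255,0));draw(a,T,180,180,5,j,JAW,(255,0,255))
d=crop(S,182,142,80,65,5);
draw(d,S,182,142,5,v,VISE,(0,255,0));draw(d,S,182,142,5,j,JAW,(255,0,255));draw(d,S,182,142,5,b,BLOCK,(0,0,255))
g=[p[0],p[1],np.radians(-4.4)];zb=(p[2]-.047)*1000
draw(d,S,182,142,5,g,[rect(-4.5,4.5,-25,25,zb)],(255,255,0))
cv2.imwrite("pics/a5.png",np.hstack([a,cv2.copyMakeBorder(d,0,a.shape[0]-d.shape[0],0,0,cv2.BORDER_CONSTANT)]))
E
```

```text
clock: 7.77
eef_pos: [0.4409, 0.2028, 0.0895]
eef_rot: [[-0.997, 0.077, 0.002], [0.077, 0.997, 0.002], [-0.002, 0.002, -1.0]]
contact_force: [-0.3, 0.3, -1.5]
grip_width: 0.575
finger_force: 63.1
[0.44088115 0.20278322 0.08952203]
```

View pics/a5.png

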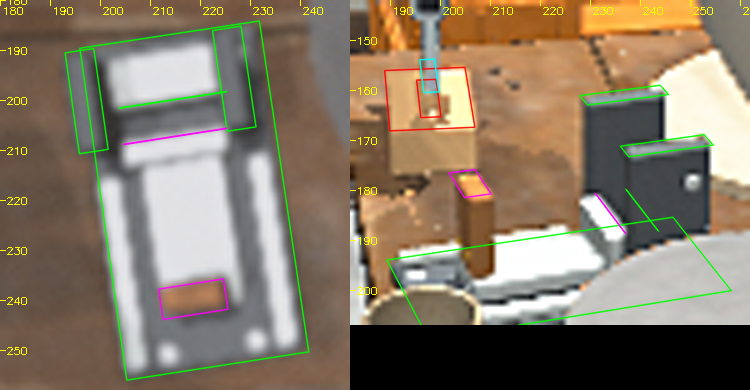

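The wireframes sit on the vise guides, the jaw, the handle and the block to within about 1 px in both views, and the gauge hangs right over the slot. Lowering it into the slot, and refining the vise yaw from its rails.

```bash
python3 -m handwheel '[0.08,-0.08,1,0,0,0, 0,0,0.8,0,0,0, 0,0,0.6,0,0,0, 0,0,0.4,0,0,0, 0,0,0.3,0,0,0, 0,0,0,0,0,0]'; python3 - <<'E'
from h import *
T=camera("top");g=T["image"].astype(float).mean(2)
rows=np.arange(217,247)
g=cv2.GaussianBlur(g,(1,3),0) if 0 else g
def edge(row,lo,hi,sgn):
    u=np.arange(lo,hi);d=sgn*np.gradient(g[row])[lo:hi];d=np.clip(d-.4*d.max(),0,None);return (u*d).sum()/d.sum()
# approximate lines from the overlay crop: rail edges
def line(u0,v0,u1,v1,sgn,z):
    P=[]
    for r in rows:
        u=u0+(u1-u0)*(r-v0)/(v1-v0);P.append([edge(r,int(u)-3,int(u)+5,sgn),r])
    X=back(T,P,z);k=np.polyfit(X[:,0],X[:,1],1,w=None);res=X[:,1]-np.polyval(k,X[:,0])
    print("yaw",round(np.degrees(np.arctan(k[0])),2),"y at vise x=.53:",round(np.polyval(k,.53)*1000,2),"rms mm",round(res.std()*1000,2))
line(199,217,204.5,250,1,.010);line(204,217,208,247,-1,.010)
line(230,217,235,247,1,.010);line(234,217,239,247,-1,.010)
E
```

```text
clock: 8.37
eef_pos: [0.4383, 0.2012, 0.056]
eef_rot: [[-0.997, 0.077, -0.001], [0.077, 0.997, -0.001], [0.001, -0.001, -1.0]]
contact_force: [-0.6, 0.4, -1.5]
grip_width: 0.576
finger_force: 63.2
yaw 7.8 y at vise x=.53: 50.66 rms mm 0.24
yaw 7.75 y at vise x=.53: 40.29 rms mm 0.32
yaw 7.74 y at vise x=.53: -24.83 rms mm 0.39
yaw 8.01 y at vise x=.53: -35.11 rms mm 0.24
```

```bash
python3 - <<'E'
from h import *
T=snap("top",3);g=T["image"].astype(float).mean(2)
def edge(r,lo,hi,s):
    u=np.arange(lo,hi);d=s*np.gradient(g[r])[lo:hi];d=np.clip(d-.4*d.max(),0,None);return (u*d).sum()/d.sum()
def band(name,rows,l,r,z,sl):
    for v in rows:
        a,b=edge(v,l-3,l+4,sl),edge(v,r-3,r+4,-sl);X=back(T,[[a,v],[b,v]],z);m=X.mean(0)
        print(name,v,"width",round((X[0,1]-X[1,1])*1000*np.cos(.136),1),"mid y at x=.53 axis:",round((m[1]-np.tan(.136)*(m[0]-.53))*1000,1),"x",m[0].round(4))
band("fixed jaw",(192,194,196,198),202,223,.042,1)
band("slide jaw",(207,209),204,226,.042,1)
for v in(192,196,200,204,207):
    a=edge(v,189,199,-1);X=back(T,[[a,v]],.095)[0];print("lguide",v,round(a,2),round((X[1]-np.tan(.136)*(X[0]-.53)-.040/np.cos(.136))*1000,1))
for v in(192,198,204):print(v,g[v,190:242].astype(int).tolist())
for v in (238,240): print(v,T["image"][v,207:232,0].tolist(),T["image"][v,207:232,2].tolist())
E
```

```text
fixed jaw 192 width 49.6 mid y at x=.53 axis: 8.0 x 0.5481
fixed jaw 194 width 50.2 mid y at x=.53 axis: 8.4 x 0.5433
fixed jaw 196 width 50.5 mid y at x=.53 axis: 8.5 x 0.5384
fixed jaw 198 width 48.1 mid y at x=.53 axis: 9.1 x 0.5336
slide jaw 207 width 48.8 mid y at x=.53 axis: 6.2 x 0.512
slide jaw 209 width 48.6 mid y at x=.53 axis: 7.5 x 0.5072
lguide 192 196.97 -4.8
lguide 196 197.63 -4.9
lguide 200 197.95 -4.3
lguide 204 198.0 -3.1
lguide 207 198.0 -2.1
192 [93, 91, 92, 102, 110, 116, 114, 94, 74, 73, 90, 125, 165, 183, 189, 202, 220, 225, 225, 224, 224, 225, 226, 226, 227, 227, 227, 227, 226, 227, 228, 221, 172, 125, 113, 117, 113, 98, 91, 89, 89, 86, 83, 83, 85, 83, 85, 87, 91, 97, 99, 104]
198 [94, 92, 93, 97, 107, 115, 118, 111, 91, 63, 49, 76, 137, 189, 207, 207, 215, 223, 227, 228, 227, 227, 226, 224, 222, 222, 221, 218, 212, 199, 186, 177, 158, 126, 113, 115, 117, 112, 91, 66, 55, 66, 79, 82, 84, 85, 83, 83, 87, 92, 98, 102]
204 [99, 98, 98, 97, 100, 110, 117, 117, 108, 86, 63, 51, 50, 54, 69, 85, 94, 100, 103, 101, 102, 104, 112, 117, 119, 118, 118, 120, 119, 116, 116, 122, 130, 132, 122, 112, 106, 103, 94, 78, 59, 58, 70, 80, 86, 91, 93, 94, 95, 95, 96, 97]
238 [155, 115, 113, 112, 124, 159, 179, 180, 171, 164, 162, 164, 170, 177, 180, 178, 161, 128, 112, 154, 181, 149, 114, 111, 113] [159, 121, 120, 118, 113, 112, 105, 97, 90, 85, 83, 84, 88, 90, 92, 91, 81, 69, 94, 155, 184, 151, 119, 117, 119]
240 [162, 118, 113, 115, 124, 150, 174, 176, 170, 163, 161, 161, 162, 162, 159, 157, 147, 120, 96, 110, 132, 124, 117, 116, 115] [166, 124, 121, 123, 116, 100, 93, 89, 87, 84, 84, 84, 85, 86, 84, 84, 79, 73, 80, 110, 135, 129, 123, 123, 122]
```

```bash
python3 - <<'E'
from h import *
T=camera("top")
X=back(T,[[209.1,192],[210.2,198],[211.1,204]],.095);print(X.round(4),((X[:,1]-np.tan(.136)*(X[:,0]-.53))*1000).round(1))
X=back(T,[[217.9,238],[218.1,240]],.0715);print(X.round(4),((X[:,1]-np.tan(.136)*(X[:,0]-.53))*1000).round(1))
E
```

```text
[[0.5434 0.0102 0.095 ]
 [0.5298 0.008  0.095 ]
 [0.5163 0.0061 0.095 ]] [8.4 8.  8. ]
[[ 0.4392 -0.0056  0.0715]
 [ 0.4346 -0.006   0.0715]] [6.8 7.1]
```

The guide tops, rails and handle all give a vise axis at y ≈ 7.8 mm (at x = 0.53) with yaw 7.8°. The gauge stands in the block slot, so I release it there and turn 90° in place; the fingers, open 85 mm, clear the 50 mm gauge.

```bash
python3 -m handwheel '[0,0,0.05,0,0,0, 0,0,0,0,0,0, 0,0,0,0,0,0, 0,0,0,0,0,0, 0,0,0,0,0,0, 0,0,0,0,0,0, 0,0,0,0,0,0]' 8.5; python3 -m handwheel '[0,0,-0.1,0,0,0.121, 0,0,0,0,0,0.121, 0,0,0,0,0,0.121, 0,0,0,0,0,0.121, 0,0,0,0,0,0.121, 0,0,0,0,0,0.121, 0,0,0,0,0,0.121]';  python3 -m handwheel '[0,0,0,0,0,0.121, 0,0,0,0,0,0.121, 0,0,0,0,0,0.121, 0,0,0,0,0,0.121, 0,0,0,0,0,0.121, 0,0,0,0,0,0.119, 0,0,0,0,0,0, 0,0,0,0,0,0]'
```

```text
clock: 9.2
eef_pos: [0.4388, 0.2015, 0.0564]
eef_rot: [[-0.997, 0.077, 0.0], [0.077, 0.997, 0.0], [-0.0, 0.0, -1.0]]
contact_force: [-0.8, -0.7, 0.1]
grip_width: 0.994
finger_force: 0.0
clock: 9.78
eef_pos: [0.4387, 0.2016, 0.0575]
eef_rot: [[-0.598, 0.802, 0.0], [0.802, 0.598, 0.0], [0.0, 0.0, -1.0]]
contact_force: [0.2, 0.0, 0.9]
grip_width: 0.995
finger_force: 0.0
clock: 10.45
eef_pos: [0.4386, 0.2016, 0.0573]
eef_rot: [[0.073, 0.997, -0.0], [0.997, -0.073, -0.0], [-0.0, 0.0, -1.0]]
contact_force: [0.3, -0.7, 0.1]
grip_width: 0.993
finger_force: 0.0
```

```bash
python3 -m handwheel '[0,0,0,0,0,0, 0,0,0,0,0,0, 0,0,0,0,0,0, 0,0,0,0,0,0, 0,0,0,0,0,0, 0,0,0,0,0,0, 0,0,0,0,0,0, 0,0,0,0,0,0]' 0 40; python3 -m handwheel '[0,0,0,0,0,0, 0,0,0,0,0,0, 0,0,0,0,0,0, 0,0,0,0,0,0]'
```

```text
clock: 11.12
eef_pos: [0.4388, 0.2015, 0.0575]
eef_rot: [[0.077, 0.997, 0.0], [0.997, -0.077, 0.0], [0.0, 0.0, -1.0]]
contact_force: [0.5, 0.5, 1.6]
grip_width: 0.101
finger_force: 40.7
clock: 11.45
eef_pos: [0.4388, 0.2015, 0.0575]
eef_rot: [[0.077, 0.997, 0.0], [0.997, -0.077, 0.0], [0.0, 0.0, -1.0]]
contact_force: [0.0, -0.4, 2.1]
grip_width: 0.101
finger_force: 40.7
```

Gripped by the broad faces (≈ 8.6 mm reading). Lifting, turning to the vise yaw and carrying it over.

```bash
python3 -m handwheel '[0,0,-2,0,0,0, 0,0,-3,0,0,0, 0,0,-3.5,0,0,0, 0,0,-3.5,0,0,0, 0,0,-2,0,0,-0.1065, 0,0,0,0,0,-0.1065]' - 60; python3 -m handwheel '[-2.2,0.6,0,0,0,0, -4,1.1,0,0,0,0, -4,1.1,0,0,0,0, -4,1.1,0,0,0,0, -4,1.1,0,0,0,0, -2.2,0.55,0,0,0,0, 0,0,0,0,0,0, 0,0,0,0,0,0]'; python3 -m handwheel '[0,0,0,0,0,0, 0,0,0,0,0,0, 0,0,0,0,0,0]'; python3 - <<'E'
from plant import *
import numpy as np
s=observe();print(s["eef_pos"],s["joints"]);R=s["eef_rot"];print(R[:,1],R.T@(np.array([.5213,.0066,.2])-s["eef_pos"])*100)
E
```

```text
clock: 11.95
eef_pos: [0.4409, 0.2026, 0.2011]
eef_rot: [[-0.14, 0.99, 0.006], [0.99, 0.14, 0.005], [0.004, 0.006, -1.0]]
contact_force: [0.4, 0.3, -1.6]
grip_width: 0.098
finger_force: 60.4
clock: 12.62
eef_pos: [0.5211, 0.0053, 0.197]
eef_rot: [[-0.132, 0.991, -0.001], [0.991, 0.132, -0.0], [-0.0, -0.001, -1.0]]
contact_force: [0.2, -0.0, -2.1]
grip_width: 0.097
finger_force: 60.2
clock: 12.87
eef_pos: [0.5209, 0.0086, 0.1972]
eef_rot: [[-0.138, 0.99, -0.001], [0.99, 0.138, 0.001], [0.001, -0.0, -1.0]]
contact_force: [-0.6, -1.4, -0.6]
grip_width: 0.1
finger_force: 60.2
[0.52091123 0.00861739 0.19718658] [-45.59035301  21.78579085  50.90830178 114.13094162 -20.99955032
  53.65893971  23.99025034]
[ 9.90417219e-01  1.38106794e-01 -4.96439693e-04] [-0.2049651   0.01050346 -0.28150016]
```

```bash
python3 -m handwheel '[-0.2,0,2,0,0,0, 0,0,2,0,0,0, 0,0,0.5,0,0,0, 0,0,0,0,0,0, 0,0,0,0,0,0]'; python3 -m handwheel '[0,0,0.3,0,0,0, 0,0,0.3,0,0,0, 0,0,0.2,0,0,0, 0,0,0.2,0,0,0, 0,0,0,0,0,0, 0,0,0,0,0,0]'; python3 -m handwheel '[0,0,0.2,0,0,0, 0,0,0.2,0,0,0, 0,0,0.1,0,0,0, 0,0,0,0,0,0, 0,0,0,0,0,0]'
```

```text
clock: 13.28
eef_pos: [0.5217, 0.0053, 0.1528]
eef_rot: [[-0.136, 0.991, 0.0], [0.991, 0.136, -0.0], [-0.0, 0.0, -1.0]]
contact_force: [0.1, 0.1, -1.7]
grip_width: 0.09
finger_force: 60.1
clock: 13.78
eef_pos: [0.5216, 0.0049, 0.1424]
eef_rot: [[-0.135, 0.991, -0.0], [0.991, 0.135, 0.0], [0.0, -0.0, -1.0]]
contact_force: [0.3, 1.7, -0.6]
grip_width: 0.095
finger_force: 60.1
clock: 14.2
eef_pos: [0.5216, 0.0049, 0.1373]
eef_rot: [[-0.135, 0.991, -0.0], [0.991, 0.135, -0.0], [-0.0, -0.0, -1.0]]
contact_force: [-0.8, 0.1, -1.7]
grip_width: 0.099
finger_force: 60.1
```

```bash
python3 -m handwheel '[0.08,0,0.4,0,0,0, 0,0,0.5,0,0,0, 0,0,0.5,0,0,0, 0,0,0.5,0,0,0, 0,0,0.5,0,0,0, 0,0,0.6,0,0,0, 0,0,0.6,0,0,0, 0,0,0,0,0,0]'; python3 -m handwheel '[0,0,0,0,0,0]'; python3 - <<'E'
from wire import *
s=observe();p=s["eef_pos"];print(p,s["contact_force"])
T=snap("top",1);S=snap("side",1)
v=[.530,.0078,np.radians(7.8)];j=[.5125,.0055,np.radians(7.8)];g=[p[0],p[1],np.radians(7.8)];zb=(p[2]-.0495)*1000
d=crop(S,190,140,75,65,8);o=d.copy()
draw(d,S,190,140,8,v,VISE[:2]+VISE[3:],(0,255,0));draw(d,S,190,140,8,j,JAW,(255,0,255))
draw(d,S,190,140,8,g,[rect(-4.5,4.5,-25,25,zb)],(255,255,0))
cv2.imwrite("pics/a6.png",d)
E
```

```text
clock: 14.87
eef_pos: [0.5207, 0.0056, 0.1001]
eef_rot: [[-0.135, 0.991, -0.002], [0.991, 0.135, -0.0], [-0.0, -0.002, -1.0]]
contact_force: [0.5, 0.3, -2.1]
grip_width: 0.097
finger_force: 60.2
clock: 14.95
eef_pos: [0.5212, 0.0055, 0.101]
eef_rot: [[-0.135, 0.991, -0.001], [0.991, 0.135, -0.0], [-0.0, -0.001, -1.0]]
contact_force: [-0.6, 0.0, -1.1]
grip_width: 0.094
finger_force: 60.2
[0.52122487 0.00551734 0.10096675] [-0.64661111  0.00691148 -1.13645914]
```

View pics/a6.png

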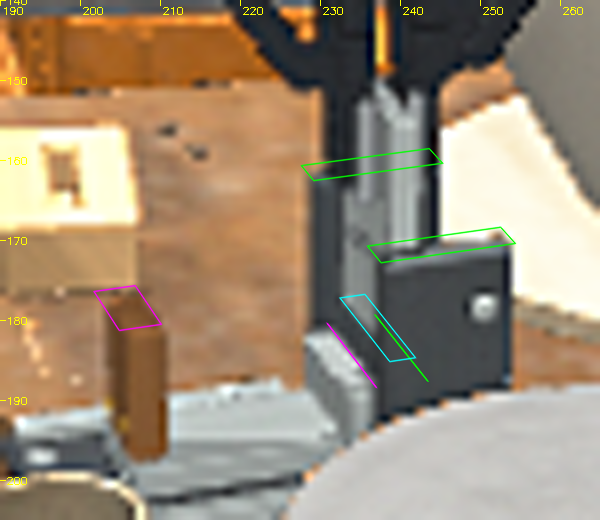

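The gauge is between the guides, about 4 mm clear of both jaw faces by the overlay (cyan between magenta and green). Lowering it to the bed.

```bash
python3 -m handwheel '[0,0,0.6,0,0,0, 0,0,0.6,0,0,0, 0,0,0.6,0,0,0, 0,0,0.6,0,0,0, 0,0,0.6,0,0,0, 0,0,0.5,0,0,0, 0,0,0.2,0,0,0, 0,0,0,0,0,0]'; python3 -m handwheel '[0,0,0.1,0,0,0, 0,0,0.1,0,0,0, 0,0,0.1,0,0,0, 0,0,0,0,0,0, 0,0,0,0,0,0]'
```

```text
clock: 15.72
eef_pos: [0.5211, 0.0055, 0.0638]
eef_rot: [[-0.135, 0.991, -0.001], [0.991, 0.135, -0.0], [-0.0, -0.001, -1.0]]
contact_force: [-0.1, 0.1, -0.8]
grip_width: 0.097
finger_force: 60.2
clock: 16.13
eef_pos: [0.5216, 0.0057, 0.0615]
eef_rot: [[-0.135, 0.991, 0.0], [0.991, 0.135, 0.0], [0.0, 0.0, -1.0]]
contact_force: [0.1, 0.5, -0.4]
grip_width: 0.098
finger_force: 60.2
```

```bash
python3 -m handwheel '[0,0,0.05,0,0,0, 0,0,0.05,0,0,0, 0,0,0.05,0,0,0, 0,0,0,0,0,0, 0,0,0,0,0,0]'; python3 -m handwheel '[0,0,0.05,0,0,0, 0,0,0.03,0,0,0, 0,0,0,0,0,0, 0,0,0,0,0,0]'
```

```text
clock: 16.55
eef_pos: [0.5215, 0.0057, 0.0599]
eef_rot: [[-0.135, 0.991, 0.0], [0.991, 0.135, -0.0], [-0.0, 0.0, -1.0]]
contact_force: [-0.0, -0.3, -1.1]
grip_width: 0.094
finger_force: 60.2
clock: 16.88
eef_pos: [0.5217, 0.0057, 0.0595]
eef_rot: [[-0.135, 0.991, 0.0], [0.991, 0.135, 0.0], [0.0, 0.0, -1.0]]
contact_force: [-1.8, 0.5, 6.5]
grip_width: 0.094
finger_force: 61.3
```

On the bed (contact force 6.5 N). Releasing and rising clear.

```bash
python3 -m handwheel '[0,0,0,0,0,0, 0,0,0,0,0,0, 0,0,0,0,0,0, 0,0,0,0,0,0, 0,0,0,0,0,0]' 3.5; python3 -m handwheel '[0,0,-1,0,0,0, 0,0,-2,0,0,0, 0,0,-3,0,0,0, 0,0,-3,0,0,0, 0,0,-2,0,0,0, 0,0,0,0,0,0, 0,0,0,0,0,0]'
```

```text
clock: 17.3
eef_pos: [0.5215, 0.0057, 0.059]
eef_rot: [[-0.135, 0.991, -0.0], [0.991, 0.135, -0.0], [-0.0, -0.0, -1.0]]
contact_force: [-0.8, -0.2, -0.0]
grip_width: 0.41
finger_force: 0.0
clock: 17.88
eef_pos: [0.5221, 0.006, 0.1704]
eef_rot: [[-0.136, 0.991, 0.003], [0.991, 0.136, 0.001], [0.001, 0.003, -1.0]]
contact_force: [-0.8, 0.1, -0.1]
grip_width: 0.409
finger_force: 0.0
```

Now the handle: grip it across its 14 mm thickness, centred at about (0.4364, −0.005).

```bash
python3 -m handwheel '[0.1,-2,0,0,0,0, 0,-3.3,0,0,0,0, 0,-3.3,0,0,0,0, 0,0,2,0,0,0, 0,0,0,0,0,0, 0,0,0,0,0,0, 0,0,0,0,0,0]' 5 40;  python3 - <<'E'
from h import *
T=snap("top",1);S=snap("side",1)
s=observe();R=s["eef_rot"];print(s["eef_pos"],R.T@(np.array([.4364,-.005,.037])-s["eef_pos"])*100,s["joints"])
a=crop(S,190,130,85,80,6)
cv2.imwrite("pics/a7.png",a)
E
```

```text
clock: 18.47
eef_pos: [0.4369, -0.0053, 0.1491]
eef_rot: [[-0.135, 0.991, -0.0], [0.991, 0.135, -0.002], [-0.002, -0.0, -1.0]]
contact_force: [-0.6, 0.4, 0.7]
grip_width: 0.584
finger_force: 0.0
[ 0.43711479 -0.00534827  0.14924538] [ 0.06145632 -0.06773676 11.22444687] [-48.30124646  17.4589777   52.26757717 127.12632713 -19.95104341
  43.72192528  25.11672198]
```

View pics/a7.png

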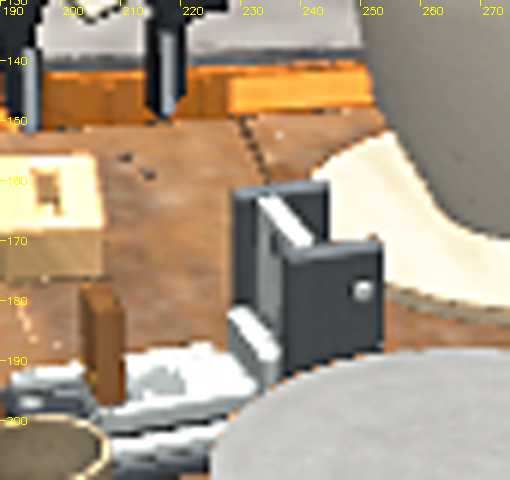

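The picture shows the gauge upright in the gap, its top level with the guides at (236–240,162–170), and the open fingers straddling the handle line at (195–218). Going down onto the handle.

```bash
python3 -m handwheel '[0.05,-0.05,2.5,0,0,0, 0,0,3,0,0,0, 0,0,3,0,0,0, 0,0,1.7,0,0,0, 0,0,1,0,0,0, 0,0,0,0,0,0, 0,0,0,0,0,0]'; python3 -m handwheel '[0,0,0,0,0,0, 0,0,0,0,0,0, 0,0,0,0,0,0, 0,0,0,0,0,0, 0,0,0,0,0,0, 0,0,0,0,0,0, 0,0,0,0,0,0]' 0 40
```

```text
clock: 19.15
eef_pos: [0.4359, -0.0051, 0.0368]
eef_rot: [[-0.135, 0.991, -0.001], [0.991, 0.135, -0.001], [-0.001, -0.001, -1.0]]
contact_force: [0.1, -0.5, 0.5]
grip_width: 0.582
finger_force: 0.0
clock: 19.73
eef_pos: [0.437, -0.0043, 0.038]
eef_rot: [[-0.136, 0.991, 0.003], [0.991, 0.136, 0.001], [0.0, 0.003, -1.0]]
contact_force: [0.9, 0.6, 6.1]
grip_width: 0.161
finger_force: 41.7
```

```bash
python3 -m handwheel '[0,0.1,0,0,0,0, 0,0.1,0,0,0,0, 0,0.1,0,0,0,0, 0,0.1,0,0,0,0, 0,0.1,0,0,0,0, 0,0,0,0,0,0]'; python3 -m handwheel '[0,0.1,0,0,0,0, 0,0.05,0,0,0,0, 0,0,0,0,0,0]';  python3 -m handwheel '[0,0.05,0,0,0,0, 0,0.03,0,0,0,0, 0,0,0,0,0,0]'
```

```text
clock: 20.23
eef_pos: [0.4402, -0.0038, 0.038]
eef_rot: [[-0.135, 0.991, -0.0], [0.991, 0.135, 0.001], [0.001, -0.0, -1.0]]
contact_force: [-5.0, 0.5, 13.8]
grip_width: 0.158
finger_force: 42.8
clock: 20.48
eef_pos: [0.4414, -0.0037, 0.038]
eef_rot: [[-0.135, 0.991, -0.001], [0.991, 0.135, 0.002], [0.002, -0.001, -1.0]]
contact_force: [-5.6, -1.0, 15.7]
grip_width: 0.159
finger_force: 43.0
clock: 20.73
eef_pos: [0.4421, -0.0036, 0.038]
eef_rot: [[-0.135, 0.991, -0.001], [0.991, 0.135, 0.002], [0.002, -0.001, -1.0]]
contact_force: [-5.9, -0.4, 16.2]
grip_width: 0.154
finger_force: 43.0
```

```bash
python3 -m handwheel '[0,0.08,-0.06,0,0,0, 0,0.07,0,0,0,0, 0,0,0,0,0,0]'; python3 -m handwheel '[0,0.05,0,0,0,0, 0,0.03,0,0,0,0, 0,0,0,0,0,0]';  python3 -m handwheel '[0,0.05,0,0,0,0, 0,0,0,0,0,0]'
```

```text
clock: 20.98
eef_pos: [0.4428, -0.0035, 0.0381]
eef_rot: [[-0.135, 0.991, -0.002], [0.991, 0.135, 0.001], [0.001, -0.002, -1.0]]
contact_force: [-6.1, -0.6, 9.5]
grip_width: 0.159
finger_force: 42.0
clock: 21.23
eef_pos: [0.4435, -0.0033, 0.0381]
eef_rot: [[-0.135, 0.991, -0.002], [0.991, 0.135, 0.001], [0.001, -0.002, -1.0]]
contact_force: [-6.4, -1.1, 10.2]
grip_width: 0.158
finger_force: 42.0
clock: 21.4
eef_pos: [0.444, -0.0033, 0.0381]
eef_rot: [[-0.135, 0.991, -0.002], [0.991, 0.135, 0.001], [0.001, -0.002, -1.0]]
contact_force: [-5.7, -0.2, 10.5]
grip_width: 0.161
finger_force: 42.0
```

```bash
python3 -m handwheel '[0,0.05,0,0,0,0, 0,0,0,0,0,0]'; python3 -m handwheel '[0,0.05,0,0,0,0, 0,0,0,0,0,0]';  python3 -m handwheel '[0,0.05,0,0,0,0, 0,0,0,0,0,0]'; python3 -m handwheel '[0,0.05,0,0,0,0, 0,0,0,0,0,0]'
```

```text
clock: 21.57
eef_pos: [0.4445, -0.0032, 0.038]
eef_rot: [[-0.135, 0.991, -0.002], [0.991, 0.135, 0.001], [0.001, -0.002, -1.0]]
contact_force: [-6.2, -0.9, 9.5]
grip_width: 0.158
finger_force: 42.0
clock: 21.73
eef_pos: [0.445, -0.0031, 0.0381]
eef_rot: [[-0.135, 0.991, -0.002], [0.991, 0.135, 0.001], [0.001, -0.002, -1.0]]
contact_force: [-5.6, -0.7, 9.1]
grip_width: 0.16
finger_force: 42.0
clock: 21.9
eef_pos: [0.4455, -0.0031, 0.0381]
eef_rot: [[-0.135, 0.991, -0.002], [0.991, 0.135, 0.001], [0.001, -0.002, -1.0]]
contact_force: [-6.0, -0.9, 10.4]
grip_width: 0.157
finger_force: 42.0
clock: 22.07
eef_pos: [0.4456, -0.0031, 0.0381]
eef_rot: [[-0.135, 0.991, -0.003], [0.991, 0.135, 0.001], [0.002, -0.003, -1.0]]
contact_force: [-6.8, -1.6, 11.0]
grip_width: 0.155
finger_force: 42.2
```

```bash
python3 -m handwheel '[0,0.04,0,0,0,0, 0,0,0,0,0,0]'; python3 -m handwheel '[0,0.04,0,0,0,0, 0,0,0,0,0,0]'
```

```text
clock: 22.23
eef_pos: [0.4456, -0.003, 0.0381]
eef_rot: [[-0.135, 0.991, -0.004], [0.991, 0.135, 0.001], [0.002, -0.004, -1.0]]
contact_force: [-7.1, -1.9, 13.0]
grip_width: 0.157
finger_force: 42.5
clock: 22.4
eef_pos: [0.4456, -0.003, 0.038]
eef_rot: [[-0.135, 0.991, -0.005], [0.991, 0.135, 0.002], [0.002, -0.004, -1.0]]
contact_force: [-8.7, -0.9, 14.8]
grip_width: 0.157
finger_force: 42.7
```

Travel has stopped at the gauge, so I build up pressure in small steps.

```bash
python3 -m handwheel '[0,0.1,-0.03,0,0,0, 0,0,0,0,0,0]'; python3 -m handwheel '[0,0.1,-0.03,0,0,0, 0,0,0,0,0,0]'; python3 -m handwheel '[0,0.1,-0.03,0,0,0, 0,0,0,0,0,0]'
```

```text
clock: 22.57
eef_pos: [0.4456, -0.003, 0.0381]
eef_rot: [[-0.135, 0.991, -0.006], [0.991, 0.135, 0.001], [0.002, -0.006, -1.0]]
contact_force: [-11.5, -1.8, 15.3]
grip_width: 0.156
finger_force: 42.6
clock: 22.73
eef_pos: [0.4455, -0.003, 0.038]
eef_rot: [[-0.135, 0.991, -0.008], [0.991, 0.135, 0.001], [0.003, -0.008, -1.0]]
contact_force: [-13.7, -2.2, 14.2]
grip_width: 0.159
finger_force: 42.4
clock: 22.9
eef_pos: [0.4455, -0.003, 0.0381]
eef_rot: [[-0.134, 0.991, -0.01], [0.991, 0.134, 0.002], [0.003, -0.01, -1.0]]
contact_force: [-15.4, -3.0, 13.2]
grip_width: 0.157
finger_force: 42.8
```

```bash
python3 -m handwheel '[0,0.15,-0.03,0,0,0, 0,0.15,-0.03,0,0,0, 0,0,0,0,0,0]'; python3 -m handwheel '[0,0.15,-0.03,0,0,0, 0,0.15,-0.03,0,0,0, 0,0,0,0,0,0]'; python3 -m handwheel '[0,0,0,0,0,0, 0,0,0,0,0,0]'
```

```text
clock: 23.15
eef_pos: [0.4454, -0.003, 0.0381]
eef_rot: [[-0.134, 0.991, -0.016], [0.991, 0.134, 0.002], [0.004, -0.015, -1.0]]
contact_force: [-21.5, -4.1, 16.6]
grip_width: 0.162
finger_force: 47.6
clock: 23.4
eef_pos: [0.4453, -0.003, 0.038]
eef_rot: [[-0.134, 0.991, -0.021], [0.991, 0.134, 0.002], [0.005, -0.021, -1.0]]
contact_force: [-27.6, -6.4, 19.3]
grip_width: 0.161
finger_force: 53.0
clock: 23.57
eef_pos: [0.4453, -0.003, 0.038]
eef_rot: [[-0.134, 0.991, -0.021], [0.991, 0.134, 0.002], [0.005, -0.021, -1.0]]
contact_force: [-27.4, -5.8, 18.4]
grip_width: 0.157
finger_force: 52.6
```

About 28 N of push, so roughly 22 N into the gauge. Easing off the load before opening the fingers, so the jaw isn't dragged back.

```bash
python3 -m handwheel '[0,-0.15,-0.02,0,0,0, 0,-0.15,-0.02,0,0,0, 0,-0.15,-0.02,0,0,0, 0,-0.1,-0.02,0,0,0, 0,0,0,0,0,0]'; python3 -m handwheel '[0,-0.1,-0.03,0,0,0, 0,-0.1,-0.03,0,0,0, 0,0,0,0,0,0]'
```

```text
clock: 23.98
eef_pos: [0.4454, -0.0031, 0.0382]
eef_rot: [[-0.135, 0.991, -0.011], [0.991, 0.135, -0.001], [0.0, -0.011, -1.0]]
contact_force: [-7.0, -5.0, -18.0]
grip_width: 0.163
finger_force: 40.1
clock: 24.23
eef_pos: [0.4454, -0.0031, 0.0384]
eef_rot: [[-0.136, 0.991, -0.007], [0.991, 0.136, -0.003], [-0.002, -0.008, -1.0]]
contact_force: [1.2, -3.1, -36.1]
grip_width: 0.158
finger_force: 40.3
```

```bash
python3 -m handwheel '[0,0.05,0.06,0,0,0, 0,0,0.05,0,0,0, 0,0,0,0,0,0]'
```

```text
clock: 24.48
eef_pos: [0.4455, -0.0031, 0.0382]
eef_rot: [[-0.135, 0.991, -0.009], [0.991, 0.135, -0.001], [0.0, -0.009, -1.0]]
contact_force: [-5.4, -3.8, -16.6]
grip_width: 0.156
finger_force: 43.2
```

```bash
python3 -m handwheel '[0,0,0.08,0,0,0, 0,0,0,0,0,0, 0,0,0,0,0,0]'; python3 -m handwheel '[0,0,0,0,0,0, 0,0,0,0,0,0, 0,0,0,0,0,0, 0,0,0,0,0,0, 0,0,0,0,0,0]' 5
```

```text
clock: 24.73
eef_pos: [0.4455, -0.003, 0.0381]
eef_rot: [[-0.135, 0.991, -0.008], [0.991, 0.135, 0.0], [0.001, -0.008, -1.0]]
contact_force: [-9.5, -3.0, -4.2]
grip_width: 0.154
finger_force: 44.9
clock: 25.15
eef_pos: [0.451, -0.0023, 0.0396]
eef_rot: [[-0.136, 0.991, 0.001], [0.991, 0.136, 0.0], [0.0, 0.001, -1.0]]
contact_force: [0.2, -0.5, 0.5]
grip_width: 0.583
finger_force: 0.0
```

Released with zero force left on the tool. Rising and moving aside to check the result.

```bash
python3 -m handwheel '[0,-0.5,-1.5,0,0,0, 0,0,-3,0,0,0, 0,0,-4,0,0,0, 0,0,-4,0,0,0, 0,0,-4,0,0,0, 0,0,-4,0,0,0, 3.5,0,0,0,0,0, 4,0,0,0,0,0]'; python3 -m handwheel '[4,0,0,0,0,0, 4,0,0,0,0,0, 4,0,0,0,0,0, 4,0,0,0,0,0, 3,0,0,0,0,0, 0,0,0,0,0,0, 0,0,0,0,0,0]'; python3 - <<'E'
from wire import *
T=snap("top",3);s=observe();print(s["eef_pos"],s["contact_force"])
g=T["image"].astype(float);v=np.radians(7.8);o=np.array([.530,.0078])
def prof(y,z,x0,x1,ch=None):
    xs=np.arange(x0,x1,1.);uv=proj(T,W([*o,v],np.c_[xs,np.full(len(xs),y),np.full(len(xs),z)])).astype(np.float32)
    return xs,cv2.remap(g.astype(np.float32),uv[:,0].reshape(1,-1),uv[:,1].reshape(1,-1),cv2.INTER_LINEAR)[0]
for y in(-8,8):
    xs,p=prof(y,95,-20,14);print("gauge top y",y,list(zip(xs[::2].astype(int),p[::2].mean(1).astype(int))))
xs,p=prof(0,71.5,-110,-70);b=p[:,0]-p[:,2];print("handle centre",(xs*np.clip(b-15,0,None)).sum()/np.clip(b-15,0,None).sum())
# gauge lateral ends at z=95
ys=np.arange(-36,37,2.);uv=proj(T,W([*o,v],np.c_[np.full(len(ys),-4.5),ys,np.full(len(ys),95)])).astype(np.float32)
print("lateral",list(zip(ys.astype(int),cv2.remap(g.astype(np.float32),uv[:,0].reshape(1,-1),uv[:,1].reshape(1,-1),cv2.INTER_LINEAR)[0].mean(1).astype(int))))
E
```

```text
clock: 25.82
eef_pos: [0.4372, 0.0707, 0.2472]
eef_rot: [[-0.13, 0.992, 0.006], [0.992, 0.13, 0.005], [0.005, 0.007, -1.0]]
contact_force: [0.3, 1.7, 0.0]
grip_width: 0.588
finger_force: 0.0
clock: 26.4
eef_pos: [0.409, 0.2607, 0.2442]
eef_rot: [[-0.139, 0.99, 0.0], [0.99, 0.139, -0.001], [-0.001, 0.0, -1.0]]
contact_force: [-0.0, -1.0, -0.7]
grip_width: 0.587
finger_force: 0.0
[0.40984442 0.2579221  0.24435395] [-0.31469821 -0.54799581  0.13038862]
gauge top y -8 [(np.int64(-20), np.int64(202)), (np.int64(-18), np.int64(171)), (np.int64(-16), np.int64(136)), (np.int64(-14), np.int64(109)), (np.int64(-12), np.int64(107)), (np.int64(-10), np.int64(140)), (np.int64(-8), np.int64(189)), (np.int64(-6), np.int64(220)), (np.int64(-4), np.int64(222)), (np.int64(-2), np.int64(219)), (np.int64(0), np.int64(217)), (np.int64(2), np.int64(219)), (np.int64(4), np.int64(221)), (np.int64(6), np.int64(222)), (np.int64(8), np.int64(222)), (np.int64(10), np.int64(222)), (np.int64(12), np.int64(223))]
gauge top y 8 [(np.int64(-20), np.int64(200)), (np.int64(-18), np.int64(172)), (np.int64(-16), np.int6
[... 936 characters left out ...]
nt64(-8), np.int64(221)), (np.int64(-6), np.int64(223)), (np.int64(-4), np.int64(223)), (np.int64(-2), np.int64(223)), (np.int64(0), np.int64(222)), (np.int64(2), np.int64(222)), (np.int64(4), np.int64(220)), (np.int64(6), np.int64(220)), (np.int64(8), np.int64(222)), (np.int64(10), np.int64(223)), (np.int64(12), np.int64(223)), (np.int64(14), np.int64(223)), (np.int64(16), np.int64(223)), (np.int64(18), np.int64(223)), (np.int64(20), np.int64(217)), (np.int64(22), np.int64(194)), (np.int64(24), np.int64(141)), (np.int64(26), np.int64(94)), (np.int64(28), np.int64(93)), (np.int64(30), np.int64(106)), (np.int64(32), np.int64(112)), (np.int64(34), np.int64(111)), (np.int64(36), np.int64(105))]
```

```bash
python3 -c "
from plant import *
print(close_job())"
```

```text
the job is handed in; nothing more can be done
None
```

The thick gauge stands on the bed, clamped square against the fixed jaw after a press of about 22 N (28 N push, less roughly 6 N to move the jaw). The arm is clear, and I handed the job in at about 26.5 s; no verdict came back.

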